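# Open the ratchet stop of the mustard-jar rack

### The job

Open up the jar rack for the next delivery: with a fingertip press down the red release button on the black carriage and, keeping it pressed, push the sliding stop back along its bar, away from the jars, until it is fully home against the yellow end post. Then let go, so that the button springs up again, and move clear. Push only, grip and lift nothing, and leave the jars and everything else on the counter standing where they are.

Things in the scene. Friction and masses are not known exactly. Their poses are not given: they have to be found in the camera images.
- rack: fixed jar rack: white base 8 mm thick, x -85 to +130 mm, y -220 to +220 mm from its origin (on the underside), 22 mm high rims, aluminium plate at the +y (jar) end. A steel bar runs along its y at x = +105 mm, top 70 mm up, teeth beneath. A yellow end post (36 x 24 mm, 85 mm tall) stands at the bar's -y end, a dark one at its +y end. The stop opens towards the rack's own -y. z is up.
- stop (a joint): travel of the sliding stop (carriage and plate), m: 0 = nearest the jars, 0.22 = fully home against the yellow post; grows along the rack's -y. With the release pressed about 3 N slides it. Unpressed, its ratchet (teeth 12 mm apart) blocks it from going home, except in the last 10 mm, which have no teeth, but lets it click towards the jars. It stays where it is left.
- release (a joint): how far the red button is pressed down, m: 0 = up, 0.012 = fully down. Pressed by more than about 5 mm it frees the ratchet; it takes about 3 N to start, 9 N at full depth, and it springs back when let go. At the start it may stand up to 5 mm down, where the ratchet rests on a tooth.
- release_top (a point): centre of the top face of the red release button, on the black carriage (56 mm wide, 82 mm long along the bar, top 85 mm above the counter) and travelling with it. The face is 44 mm across the bar by 54 mm along it, 102 mm above the counter when the button is up; the point sinks as it is pressed. Its axes are the rack's.
- heel (a point): middle of the face a fingertip pushes on: a black upright lip on the carriage, 56 mm wide, 12 mm thick, rising to 130 mm above the counter, at the home (rack -y) end of the red button. The face looks towards the jars (+y), 29 mm from the button's centre; this point is 118 mm above the counter and travels with the stop. Its axes are the rack's.
- jar0_mid (a point): a yellow-labelled glass jar of mustard with a brass-coloured lid, loose, standing in the rack between its end plate and the stop; 58 mm across, 95 mm tall; this point is its centre, half-way up; its z axis points up. Leave it standing where it is.
- jar1_mid (a point): a red-labelled glass jar of mustard with a brass-coloured lid, loose, standing in the rack between its end plate and the stop; 58 mm across, 95 mm tall; this point is its centre, half-way up; its z axis points up. Leave it standing where it is.
- jar2_mid (a point): a green-labelled glass jar of mustard with a brass-coloured lid, loose, standing in the rack between its end plate and the stop; 58 mm across, 95 mm tall; this point is its centre, half-way up; its z axis points up. Leave it standing where it is.
- spool_a_mid (a point): a loose spool of white butcher's twine with a black ball on top, standing on the far side of the table; foot 84 mm across, twine about 62 mm across, 159 mm tall with its ball; this point is on its axis about 55 mm above the table. Not part of the job.
- spool_b_mid (a point): a loose spool of white butcher's twine with a black ball on top, standing on the far side of the table; foot 84 mm across, twine about 70 mm across, 169 mm tall with its ball; this point is on its axis about 55 mm above the table. Not part of the job.
- sauce_mid (a point): a loose amber bottle with a red cap, 60 mm across, 170 mm tall, standing to the robot's right; this point is its centre, half-way up. Not part of the job.
- honing_mid (a point): a loose honing steel 360 mm long with a black handle, lying on the white cutting board (20 mm thick) to the robot's left; this point is at its middle, on its axis, x points from the handle to the tip. Not part of the job.
Things that resemble listed ones, but are neither listed nor needed, are in the scene too. There is more than one size of the part that bears sauce_mid; the job needs the middle-sized.

How it is judged:
By the outcome, as a careful person would: the job done as asked, in the order asked, and still so for the second after the job is handed in, with the robot touching nothing.
It also fails if it takes over 35 s, if anything falls off the work surface, if the arm or the gripper's body presses on something with over 40 N, if the wrist force passes 120 N, or if a joint passes its speed limit or range.

### The arm

A 6-joint arm with a two-finger parallel gripper is mounted at the origin on the work surface. World frame = base frame: x ahead of the robot, y to its left, z up, the work surface at z = 0. Lengths are in m, angles in degrees, forces in N, time in s.
With the tool pointing down it reaches from about 0.4 to 0.825 m from the base axis. Payload 7 kg.
Tool frame: the origin (TCP) lies between the finger pads; the fingertips stand 19 mm ahead of it and the grasp point (between the pads) is the TCP; x points along the fingers, y is the direction in which the jaws open and shut, and the axes are right-handed (so a half turn about x gives the same grasp; the last joint's range is limited). The gripper opens to 88 mm and grips with 3 to 60 N. Pads are 19 mm wide; open, the fingers measure 130 mm over their backs; the gripper's body (78 mm by 193 mm) begins 47 mm behind the grasp point.
Start: joints at [85.663, 20.546, 0.682, 0, -70.136, -16.507], TCP at [0.24, 0.631, 0.246] pointing down, gripper open.
Joint ranges: [-176.03, 176.03], [-82.01, 121.73], [-58.28, 71.71], [-173.87, 95.51], [-174.79, -0.11], [-173.66, 173.66]. Speed limits (degrees/s): [136.94, 136.94, 172.46, 180, 180, 180].

### API

Orientations are given as [roll, pitch, yaw] about the fixed x, y, z axes, in that order (R = Rz(yaw) Ry(pitch) Rx(roll)).
In Python, from plant import r gives the robot as it stands.
- The arm moves only by the tool send_rows, never from a script. Its argument "plan" is a list of rows, each a list of 2 entries, a list of its own where there are three numbers: the shift along the tool's x, y, z scaled (see below), then the turn, a rotation vector about the tool's x, y, z scaled (see below). A call has exactly 5 rows; each row is the pose to reach, as a shift and turn from the pose measured when the call began, along the tool's axes at that moment; what a row does not reach only later rows make up. The controller multiplies each number of a shift by 0.15 m and each number of a turn by pi/4 rad. A row lasts 1/10 s, in which the tool goes at most 50 mm and 8.59 degrees, less where a joint would pass 70% of its speed; a pose out of reach is approached as far as the arm can. A call with a number of a shift or a turn outside -1 to 1 is refused whole. A call with a gripper value outside its range is refused whole. "jaw" is the opening, from -1 (shut) to 1 (fully open), so that 0 is half open, set as the call begins (left out, the last holds). The fingers move at their own pace and stop on an object; "force" is the grip in N (left out, the last holds). Time passes only in rows, so rows that repeat a pose let the fingers close, or fill a call up. It gives the time, the measured TCP pose, the force and the opening at its end, in the units of the state.
- r.get_state(): the state, without advancing time (a new reading comes with each control period).
- r.capture(name): name is "scene" or "top" or "wrist"; returns a dict with "color" (480x640x3 uint8, red, green, blue), "range_z" (480x640 float32, m along the optical axis (not along the pixel's ray), 0 where there is no reading), "mtx" (3x3 intrinsics, pixels), "pose" (4x4, takes a point from camera to world coordinates). Camera axes: x right, y down, z forward; pixel columns grow to the right and rows downward; lengths in m; the calibration is good to about 2 mm. The wrist camera is an equidistant fisheye: a pixel r from the principal point sees the ray r / f radians off the axis. A picture is of the moment at which its call begins.
- r.close_job(): hands the job in, once; it reports no verdict.
Trained networks look in a picture, given as the dict that the camera call returned (one of the last four; its "shot" number tells which), for a name from the list of things; names that differ only in an ending like _2 or _b are one class to them, and where a whole thing is asked for, a point or a joint stands for the part that bears it (a point fixed in the world has none). Each returns a list of dicts, best first, with "score" (0 to 1); they miss things now and then, are a little off and sometimes report something else, mostly with a low value. They report only what shows in the picture. A call takes as long as a camera call. They do not tell look-alikes from the thing itself.
- r.find_in(picture, target): "uv" ([column, row] in pixels, amid what is visible of it).
- r.trace(picture, target): "mask" (480x640 bool, what is visible of it) and "uv" ([column, row] in pixels, amid what is visible of it).
The state is a dict: "time_s": time; "joints": joint angles; "qd": joint speeds; "joint_torque": joint torques, N m; "tcp_pos": TCP position; "eef_rot": TCP orientation; "contact_force": force on the tool from outside, world axes, zero at the start; "moment": the same for the moment, N m; "gripper_width": finger opening in m.
Only numpy, scipy, OpenCV 4.12 (cv2) and the standard library are available. Lean on these libraries where they do the work, as an engineer would, in place of code of your own. Each camera call takes 0.05 s, during which the arm holds its last target. There are 200 camera calls.

## Working session

There is one attempt and no reset: what is moved stays moved. The work goes in short steps, Python scripts to look and compute and a tool call to move; the robot and the scene stay as the last step left them, time stands still between calls to the robot, and variables do not carry over. Pictures are saved under pics/ and viewed, about 8 in all and at most 12, crops included, and the job is handed in when it is done.

Besides the shell and the picture viewer there is one more tool, called after "Request:" as name(argument=value, ...), one argument or row to a line, values as JSON. send_rows: Moves the arm, as the interface text tells. Its arguments: {"type":"object","properties":{"plan":{"type":"array"},"jaw":{"type":"number"},"force":{"type":"number"}},"required":["plan"]}

```bash
mkdir -p pics; ls
cat > h.py <<'E'
import numpy as np, cv2
from plant import r
from scipy.spatial.transform import Rotation as R
def save(p,n): cv2.imwrite('pics/'+n, cv2.cvtColor(p['color'],cv2.COLOR_RGB2BGR))
def cloud(p):
    d=p['range_z']; v,u=np.mgrid[:480,:640]; K=p['mtx']
    P=np.stack([(u-K[0,2])/K[0,0]*d,(v-K[1,2])/K[1,1]*d,d],-1)
    T=p['pose']; return P@T[:3,:3].T+T[:3,3]
E
python3 - <<'E'
from h import *
s=r.get_state(); print(s)
for n in ('scene','top'):
    p=r.capture(n); save(p,n+'0.png'); np.savez('pics/'+n+'0.npz',**{k:p[k] for k in('color','range_z','mtx','pose')})
    C=cloud(p)
    for t in ('release_top','heel','stop','rack','jar0_mid','sauce_mid','spool_a_mid'):
        for f in r.trace(p,t)[:3]:
            m=f['mask']&(p['range_z']>0); q=C[m]
            print(n,t,round(f['score'],2),np.round(f['uv']),m.sum(),np.round(np.median(q,0),3) if len(q) else '', np.round(q.min(0),3),np.round(q.max(0),3))
E
```

```text
pics
{'time_s': 0.0, 'joints': array([ 8.56646729e+01,  2.05913899e+01,  6.34085593e-01, -1.90356360e-02,
       -7.01379423e+01, -1.65082445e+01]), 'qd': array([0.00343974, 0.02413583, 0.1041736 , 0.04828033, 0.09372208,
       0.09537531]), 'joint_torque': array([-4.90927687e-04, -5.82709408e+01,  2.93050164e+01,  6.99723691e+00,
        6.90123779e-03, -1.47625233e-04]), 'tcp_pos': array([0.24002751, 0.63038342, 0.24462897]), 'eef_rot': array([  95.86908391,   89.90308635, -104.98097   ]), 'contact_force': array([-1.01286849, -0.23717075, -0.16096305]), 'moment': array([ 0.00272369, -0.09941255, -0.03259379]), 'gripper_width': 0.08774340432683356}
scene release_top 0.45 [336. 242.] 215 [0.566 0.075 0.098] [0.456 0.048 0.004] [0.589 0.102 0.105]
scene heel 0.95 [336. 246.] 755 [0.575 0.079 0.086] [ 0.317  0.03  -0.005] [0.597 0.15  0.133]
scene stop 0.57 [335. 242.] 681 [0.58  0.073 0.088] [0.43  0.029 0.002] [0.597 0.131 0.133]
scene rack 0.76 [329. 246.] 5630 [0.541 0.065 0.01 ] [ 0.346 -0.138 -0.003] [0.617 0.322 0.133]
scene jar0_mid 0.72 [388. 235.] 415 [0.529 0.256 0.078] [0.
[... 862 characters left out ...]
op stop 0.71 [303. 238.] 1063 [0.547 0.091 0.093] [ 0.395  0.035 -0.004] [0.606 0.139 0.137]
top rack 0.93 [311. 264.] 12141 [0.485 0.072 0.009] [ 0.353 -0.133 -0.004] [0.612 0.324 0.137]
top jar0_mid 0.62 [235. 251.] 520 [0.509 0.256 0.101] [0.484 0.234 0.006] [0.55  0.289 0.109]
top sauce_mid 0.98 [541. 244.] 898 [ 0.54  -0.488  0.106] [ 0.515 -0.568 -0.006] [ 0.588 -0.471  0.174]
top sauce_mid 0.89 [527. 287.] 431 [ 0.434 -0.467  0.077] [ 0.415 -0.518 -0.007] [ 0.456 -0.456  0.128]
top sauce_mid 0.83 [493. 238.] 1356 [ 0.55  -0.369  0.146] [ 0.52  -0.42   0.005] [ 0.594 -0.346  0.227]
top spool_a_mid 0.68 [386. 176.] 897 [ 0.722 -0.116  0.088] [ 0.694 -0.164 -0.007] [ 0.797 -0.082  0.162]
```

Run:
```python
from h import *
a=cv2.imread('pics/top0.png')[120:360,120:620]; b=cv2.imread('pics/scene0.png')[150:390,100:500]
cv2.imwrite('pics/v1.png',np.vstack([cv2.resize(a,(800,300*800//625),interpolation=2)[:384]]))
cv2.imwrite('pics/v2.png',cv2.resize(b,(800,480),interpolation=2))
p=dict(np.load('pics/top0.npz')); C=cloud(p); c=p['color'].astype(int); z=C[...,2]
red=(c[...,0]>120)&(c[...,1]<70)&(c[...,2]<70)&(z>.085)&(z<.107)&(abs(C[...,1]-.075)<.06)
yel=(c[...,0]>140)&(c[...,1]>110)&(c[...,2]<90)&(z>.075)&(z<.095)&(C[...,1]<0)
for n,m in(('red',red),('yel',yel)):
    q=C[m]; print(n,m.sum(),q.mean(0).round(4),q.min(0).round(3),q.max(0).round(3),np.median(q,0).round(4), cv2.minAreaRect((q[:,:2]*1000).astype(np.float32)))
# heel top
for lo,hi,n in((.125,.14,'heel'),(.062,.076,'bar'),(.098,.112,'jars')):
    m=(z>lo)&(z<hi)&(C[...,0]>.4)&(C[...,0]<.64)&(C[...,1]>-.2)&(C[...,1]<.36); q=C[m]
    print(n,m.sum(),q.mean(0).round(4),cv2.minAreaRect((q[:,:2]*1000).astype(np.float32)))
m=(z>.003)&(z<.03)&(C[...,0]>.33)&(C[...,0]<.64)&(C[...,1]>-.16)&(C[...,1]<.35);q=C[m];print('base',m.sum(),cv2.minAreaRect((q[:,:2]*1000).astype(np.float32)))
```

```text
red 348 [0.5638 0.0769 0.0988] [0.541 0.05  0.091] [0.587 0.105 0.105] [0.5637 0.0773 0.0988] ((564.0458984375, 77.00508117675781), (51.96939468383789, 42.372840881347656), 83.06884765625)
yel 107 [ 0.5408 -0.1099  0.0846] [ 0.524 -0.121  0.076] [ 0.557 -0.098  0.091] [ 0.541  -0.1106  0.0848] ((541.1591186523438, -109.71131134033203), (21.29172134399414, 33.70598602294922), 82.49070739746094)
heel 110 [0.5586 0.0422 0.1296] ((558.7632446289062, 42.2094841003418), (11.754535675048828, 55.31569290161133), 83.18260955810547)
bar 1338 [0.5381 0.1392 0.0697] ((480.8649597167969, 106.35633850097656), (419.19207763671875, 205.4149169921875), 83.08087921142578)
jars 1225 [0.4901 0.2134 0.1025] ((508.70703125, 171.13760375976562), (114.32251739501953, 295.8750305175781), 17.778379440307617)
base 10306 ((484.9565734863281, 94.93403625488281), (509.5201110839844, 309.5919189453125), 89.96170806884766)
```

View pics/v1.png

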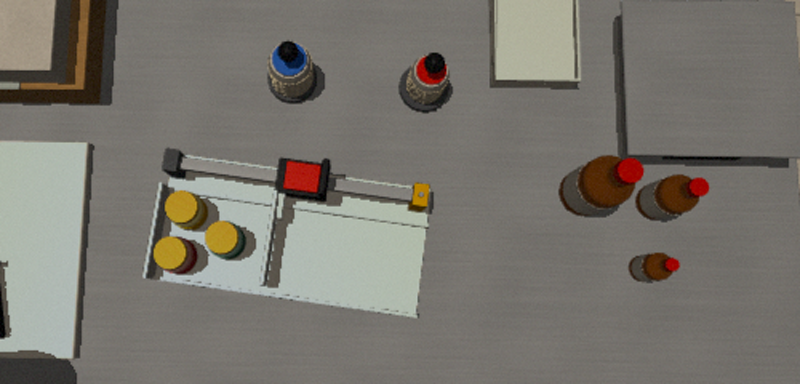

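View pics/v2.png

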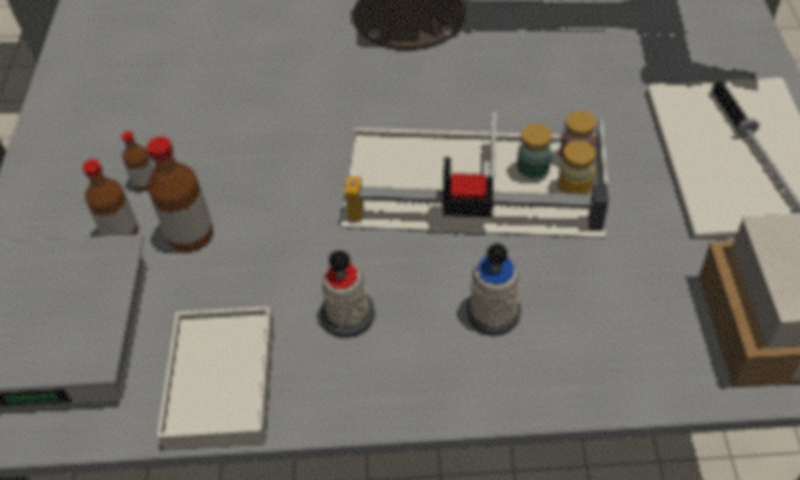

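The top view shows the rack turned about -7°. The red button is near full-frame (307,228), the yellow post is to its right, and the jars are to its left. The scene view shows two spools beyond the bar, clear of the path. About 135 mm of travel remain.

```bash
cat >> h.py <<'E'
YAW=-7.0
ry=np.array([-np.sin(np.radians(YAW)),np.cos(np.radians(YAW)),0]); rx=np.array([ry[1],-ry[0],0])
B0=np.array([.5638,.077,0])
def tgt(sign):
    y=sign*rx; x=np.array([0,0,-1.]); return np.stack([x,y,np.cross(x,y)],1)
def go(pos,sign):
    s=r.get_state(); Rt=R.from_euler('xyz',s['eef_rot'],degrees=True).as_matrix()
    rel=np.array(s['tcp_pos'])-B0
    print('t',s['time_s'],'tcp',s['tcp_pos'].round(4),'rack xy',(rel@rx).round(4),(rel@ry).round(4),'F',s['contact_force'].round(1),'q',s['joints'].round(1),'w',round(s['gripper_width'],4))
    print(Rt.round(3).tolist()); 
    print('shift',(Rt.T@(pos-s['tcp_pos'])/.15).round(3),'turn',(R.from_matrix(Rt.T@tgt(sign)).as_rotvec()/(np.pi/4)).round(3))
E
python3 - <<'E'
from h import *
P=B0-.013*ry; P[2]=.2
go(P,1); go(P,-1)
p=dict(np.load('pics/top0.npz')); C=cloud(p)
for x0,x1,y0,y1 in((.3,.65,-.2,.7),(.65,.9,-.3,.2),(.6,.95,.2,.7)):
    m=(C[...,0]>x0)&(C[...,0]<x1)&(C[...,1]>y0)&(C[...,1]<y1)&(C[...,2]<.5);q=C[m];i=q[:,2].argmax();print(q[i].round(3))
m=(C[...,0]>.65)&(C[...,0]<.9)&(C[...,1]>-.3)&(C[...,1]<.2)&(C[...,2]>.145);print(C[m].round(3)[::6])
E
```

```text
t 0.8 tcp [0.2402 0.6308 0.2456] rack xy -0.3887 0.5102 F [-0.1 -0.8  0.5] q [ 85.7  20.5   0.7  -0.  -70.1 -16.5] w 0.0875
[[-0.0, -0.356, -0.935], [0.0, -0.935, 0.356], [-1.0, -0.0, 0.0]]
shift [ 0.304  2.767 -3.351] turn [-2.308 -0.     0.   ]
t 0.8 tcp [0.2402 0.6308 0.2456] rack xy -0.3887 0.5102 F [-0.1 -0.8  0.5] q [ 85.7  20.5   0.7  -0.  -70.1 -16.5] w 0.0875
[[-0.0, -0.356, -0.935], [0.0, -0.935, 0.356], [-1.0, -0.0, 0.0]]
shift [ 0.304  2.767 -3.351] turn [1.692 0.    0.   ]
[0.301 0.682 0.317]
[0.739 0.098 0.173]
[0.837 0.578 0.168]
[[ 0.761  0.107  0.16 ]
 [ 0.76   0.112  0.156]
 [ 0.757  0.096  0.163]
 [ 0.753  0.103  0.17 ]
 [ 0.756  0.089  0.159]
 [ 0.75   0.101  0.17 ]
 [ 0.755  0.087  0.155]
 [ 0.746  0.101  0.173]
 [ 0.75   0.087  0.162]
 [ 0.747  0.103  0.164]
 [ 0.748  0.089  0.163]
 [ 0.745  0.106  0.163]
 [ 0.743  0.091  0.168]
 [ 0.741  0.108  0.166]
 [ 0.742  0.094  0.164]
 [ 0.749 -0.123  0.15 ]
 [ 0.74   0.106  0.162]
 [ 0.741  0.091  0.159]
 [ 0.745 -0.12   0.156]
 [ 0.739  0.113  0.157]
 [ 0.736  0.098  0.165]
 [ 0.746 -0.112  0.145]
 [ 0.741 -0.125  0.159]
 [ 0.736  0.108  0.158]
 [ 0.737  0.091  0.157]
 [ 0.739 -0.12   0.159]
 [ 0.739 -0.134  0.158]
 [ 0.733  0.096  0.159]
 [ 0.739 -0.116  0.151]
 [ 0.737 -0.13   0.156]
 [ 0.732  0.101  0.156]
 [ 0.734 -0.117  0.158]
 [ 0.735 -0.132  0.155]
 [ 0.732 -0.115  0.157]
 [ 0.732 -0.129  0.159]
 [ 0.731 -0.113  0.152]
 [ 0.73  -0.127  0.156]
 [ 0.729 -0.111  0.149]
 [ 0.728 -0.125  0.155]
 [ 0.727 -0.111  0.148]
 [ 0.725 -0.125  0.155]
 [ 0.724 -0.116  0.149]
 [ 0.724 -0.13   0.152]
 [ 0.722 -0.128  0.148]]
```

Request:
send_rows(
  plan=[
    [[0,0.12,-0.14],[0.06,0,0]],
    [[0,0.28,-0.33],[0.15,0,0]],
    [[0,0.44,-0.53],[0.25,0,0]],
    [[0,0.6,-0.73],[0.35,0,0]],
    [[0,0.7,-0.85],[0.43,0,0]],
  ],
  jaw=-1,
  force=30,
)

```text
time_s: 1.3
tcp_pos: [0.3229, 0.4852, 0.2459]
eef_rot: [-69.8, 90.0, 69.8]
contact_force: [-0.6, -0.1, 1.1]
gripper_width: 0.0532
```

```bash
cat > s.py <<'E'
from h import *
import sys
a=[float(x) for x in sys.argv[1:]]  # rack-x, rack-y from B0, z
P=B0+a[0]*rx+a[1]*ry; P[2]=a[2]; go(P,-1)
E
python3 s.py 0 -.013 .2
```

```text
t 1.3 tcp [0.3229 0.4852 0.2459] rack xy -0.2889 0.3758 F [-0.6 -0.1  1.1] q [ 75.6  11.9 -11.3   0.  -66.8 -26. ] w 0.0532
[[0.0, -0.648, -0.761], [0.0, -0.761, 0.648], [-1.0, -0.0, 0.0]]
shift [ 0.306  1.103 -3.035] turn [1.257 0.    0.   ]
```

Request:
send_rows(
  plan=[
    [[0,0.07,-0.2],[0.08,0,0]],
    [[0,0.14,-0.4],[0.17,0,0]],
    [[0,0.21,-0.6],[0.26,0,0]],
    [[0,0.28,-0.8],[0.35,0,0]],
    [[0,0.36,-1.0],[0.42,0,0]],
  ],
)

```text
time_s: 1.8
tcp_pos: [0.4026, 0.3457, 0.2461]
eef_rot: [-60.8, 90.0, 59.8]
contact_force: [0.8, 0.7, 0.2]
gripper_width: 0.0133
```

```bash
python3 s.py 0 -.013 .2
```

```text
t 1.8 tcp [0.4026 0.3457 0.2461] rack xy -0.1927 0.2471 F [0.8 0.7 0.2] q [ 61.8   6.9 -17.4   0.  -65.6 -31.3] w 0.0133
[[0.0, -0.861, -0.508], [0.001, -0.508, 0.861], [-1.0, -0.001, 0.0]]
shift [ 0.307  0.037 -2.158] turn [0.834 0.001 0.001]
```

Request:
send_rows(
  plan=[
    [[0,0,-0.25],[0.1,0,0]],
    [[0,0,-0.5],[0.19,0,0]],
    [[0,0,-0.75],[0.28,0,0]],
    [[0,0.01,-1.0],[0.38,0,0]],
    [[0,0.01,-1.0],[0.42,0,0]],
  ],
)

```text
time_s: 2.3
tcp_pos: [0.4787, 0.2126, 0.2462]
eef_rot: [-68.6, 90.0, 32.7]
contact_force: [-0.2, 1.0, -0.6]
gripper_width: 0.0005
```

```bash
python3 s.py 0 -.013 .2
```

```text
t 2.3 tcp [0.4787 0.2126 0.2462] rack xy -0.101 0.1242 F [-0.2  1.  -0.6] q [ 45.4   6.2 -18.2   0.  -65.6 -34.2] w 0.0005
[[0.001, -0.981, -0.195], [0.0, -0.195, 0.981], [-1.0, -0.001, 0.0]]
shift [ 0.308 -0.352 -1.08 ] turn [0.406 0.    0.001]
```

Request:
send_rows(
  plan=[
    [[0,-0.09,-0.25],[0.1,0,0]],
    [[0,-0.18,-0.5],[0.2,0,0]],
    [[0,-0.26,-0.75],[0.3,0,0]],
    [[0,-0.35,-1.0],[0.406,0,0]],
    [[0,-0.35,-1.0],[0.406,0,0]],
  ],
)

```text
time_s: 2.8
tcp_pos: [0.561, 0.0724, 0.246]
eef_rot: [-136.9, 90.0, -54.3]
contact_force: [-0.3, 0.1, 0.1]
gripper_width: 0.0003
```

```bash
python3 s.py 0 -.013 .16
python3 - <<'E'
from h import *
p=r.capture('wrist'); save(p,'w0.png')
q=r.capture('top'); save(q,'t1.png'); C=cloud(q); c=q['color'].astype(int); z=C[...,2]
for f in r.trace(q,'release_top')[:1]: print(f['score'],np.median(C[f['mask']],0))
cv2.imwrite('pics/v3.png',np.hstack([cv2.imread('pics/w0.png')[::1,100:540][:480],cv2.resize(cv2.imread('pics/t1.png')[150:310,190:310],(360,480),interpolation=2)]))
E
```

```text
t 2.8 tcp [0.561  0.0724 0.246 ] rack xy -0.0023 -0.0049 F [-0.3  0.1  0.1] q [ 27.2  10.3 -13.4   0.  -66.4 -34.6] w 0.0003
[[0.0, -0.992, 0.128], [-0.001, 0.128, 0.992], [-1.0, -0.0, -0.0]]
shift [ 0.573 -0.015 -0.054] turn [-0.008 -0.001  0.001]
0.4 [0.55025201 0.08970733 0.09810343]
```

View pics/v3.png

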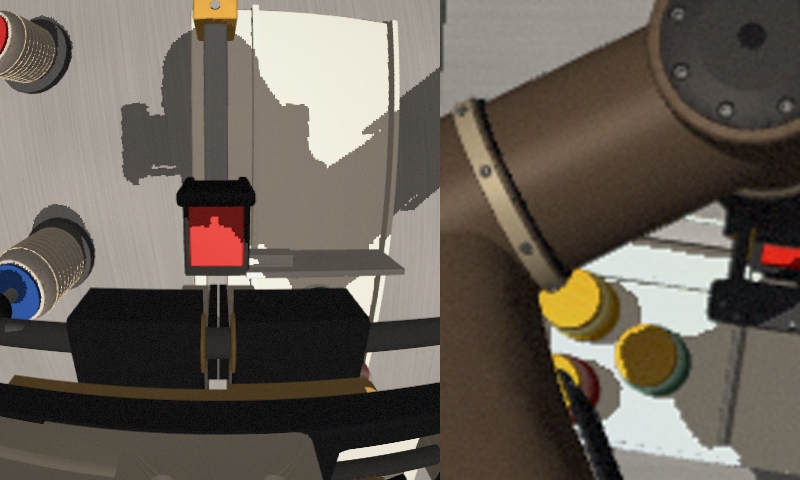

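The wrist view shows the fingers over the bar with the carriage ahead: red button near (215,238), lip at (215,193), yellow post at (215,15). Nothing is in the way. Next I descend to above the button and measure again from near.

Request:
send_rows(
  plan=[
    [[0.1,0,-0.01],[0,0,0]],
    [[0.25,-0.01,-0.03],[0,0,0]],
    [[0.4,-0.015,-0.05],[-0.008,0,0]],
    [[0.55,-0.015,-0.054],[-0.008,0,0]],
    [[0.573,-0.015,-0.054],[-0.008,0,0]],
  ],
)

```text
time_s: 3.45
tcp_pos: [0.5587, 0.0679, 0.1579]
eef_rot: [107.5, 89.8, -169.1]
contact_force: [-0.0, 0.4, 0.0]
gripper_width: 0.0006
```

```bash
cat >> h.py <<'E'
def wcloud(p):
    d=p['range_z']; v,u=np.mgrid[:480,:640]; K=p['mtx']
    a=(u-K[0,2])/K[0,0]; b=(v-K[1,2])/K[1,1]; th=np.hypot(a,b); k=np.tan(np.minimum(th,1.5))/np.maximum(th,1e-9)
    P=np.stack([a*k*d,b*k*d,d],-1); T=p['pose']; return P@T[:3,:3].T+T[:3,3]
def wlook(n):
    p=r.capture('wrist'); save(p,n+'.png'); C=wcloud(p); c=p['color'].astype(int); ok=p['range_z']>0
    D=np.stack([(C-B0)@rx,(C-B0)@ry,C[...,2]],-1)
    m=ok&(c[...,0]>70)&(c[...,0]>2.5*c[...,1])&(c[...,0]>2.5*c[...,2])&(abs(D[...,0])<.05)&(D[...,2]<.12)&(D[...,2]>.07)
    y=ok&(c[...,0]>110)&(c[...,1]>.55*c[...,0])&(c[...,2]<.4*c[...,0])&(abs(D[...,0])<.05)&(D[...,1]<-.13)
    h=ok&(abs(D[...,0])<.04)&(D[...,2]>.124)&(D[...,2]<.137)&(D[...,1]<0)&(c.max(-1)<90)
    for nm,k in(('red',m),('post',y),('heel',h)):
        q=D[k]
        if len(q)>5: print(nm,len(q),'p3',np.percentile(q,3,0).round(4),'med',np.median(q,0).round(4),'p97',np.percentile(q,97,0).round(4))
    return p,D
E
python3 s.py 0 -.013 .121; python3 -c "
from h import *
wlook('w1')"
```

```text
t 3.45 tcp [0.5587 0.0679 0.1579] rack xy -0.0039 -0.0096 F [-0.   0.4  0. ] q [ 26.8  14.4 -20.3  -0.1 -55.4 -33.3] w 0.0006
[[-0.004, -0.993, 0.114], [-0.001, 0.114, 0.993], [-1.0, 0.003, -0.001]]
shift [ 0.246 -0.027 -0.022] turn [ 0.01  -0.001 -0.004]
red 2581 p3 [-0.021  -0.0221  0.0971] med [-0.0014 -0.0123  0.0984] p97 [ 0.0196 -0.0005  0.0995]
heel 2882 p3 [-0.0263 -0.0439  0.1257] med [-0.0007 -0.0391  0.1292] p97 [ 0.0245 -0.033   0.1306]
```

View pics/w1.png

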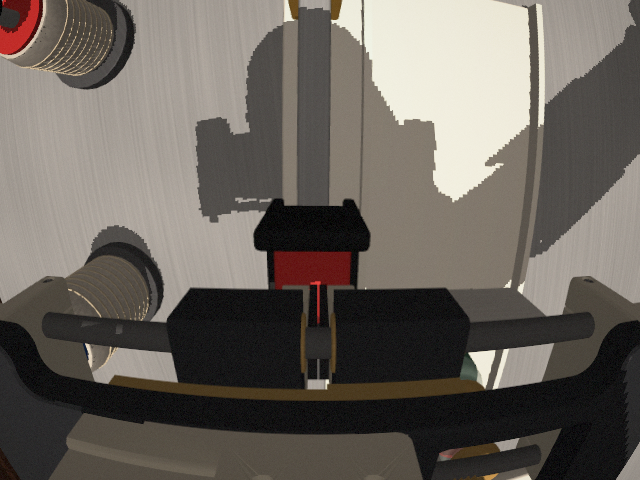

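The wrist view shows the lip at (312,228) ahead of the fingers, with the button under the tips. I'll use depth to check the finger geometry, so the wide black blocks don't hit the lip.

Run:
```python
from h import *
p,D=wlook('w2')
for u,v in((235,300),(235,340),(235,375),(400,300),(400,340),(180,300),(303,345),(318,345),(333,345),(310,300),(325,300),(318,375),(300,310),(337,310)): print(u,v,D[v,u].round(4),p['color'][v,u])
s=r.get_state();T=R.from_euler('xyz',s['eef_rot'],degrees=True).as_matrix()
C=wcloud(p); L=(C-s['tcp_pos'])@T
g=L[280:390,160:480].reshape(-1,3); g=g[(abs(g)<.2).all(1)]
for a in np.arange(-.08,.03,.01):
    k=g[(g[:,0]>a)&(g[:,0]<a+.01)]
    if len(k): print(round(a,3),len(k),k.min(0).round(3),k.max(0).round(3))
```

```text
red 2632 p3 [-0.021  -0.0221  0.0972] med [-0.0012 -0.0121  0.0984] p97 [ 0.0195 -0.0001  0.0996]
heel 2889 p3 [-0.0264 -0.0439  0.1252] med [-0.0008 -0.0392  0.1292] p97 [ 0.0245 -0.033   0.1306]
235 300 [ 0.0171 -0.0486  0.2176] [22 25 23]
235 340 [ 0.0153 -0.044   0.2286] [25 26 27]
235 375 [ 0.0162 -0.0346  0.229 ] [23 20 24]
400 300 [-0.0229 -0.0486  0.217 ] [22 19 20]
400 340 [-0.0209 -0.0447  0.2292] [22 20 24]
180 300 [ 0.0313 -0.0483  0.2182] [118 114 107]
303 345 [ 0.0004 -0.0418  0.2264] [90 69 39]
318 345 [-0.003  -0.0393  0.2223] [46 45 45]
333 345 [-0.0064 -0.0412  0.2254] [97 75 45]
310 300 [ 1.000e-04 -1.970e-02  1.565e-01] [16 13 15]
325 300 [-0.0063 -0.0192  0.1554] [24 23 24]
318 375 [-0.0044  0.085   0.0702] [97 91 87]
300 310 [ 0.0011 -0.049   0.223 ] [14 14 14]
337 310 [-0.0073 -0.0485  0.2219] [18 16 19]
-0.08 1478 [-0.075 -0.037 -0.04 ] [-0.07   0.035 -0.022]
-0.07 22171 [-0.07  -0.04  -0.041] [-0.06   0.043 -0.018]
-0.06 4407 [-0.06 -0.04 -0.04] [-0.05   0.043 -0.009]
-0.05 160 [-0.05  -0.033 -0.039] [-0.045  0.035 -0.005]
-0.04 38 [-0.04  -0.003 -0.005] [-0.03   0.005  0.01 ]
-0.03 440 [-0.03  -0.003 -0.012] [-0.02   0.005  0.01 ]
-0.02 239 [-0.02  -0.005 -0.012] [-0.01   0.006 -0.01 ]
-0.01 235 [-0.01  -0.005 -0.012] [-0.     0.007 -0.008]
-0.0 419 [ 0.    -0.006 -0.013] [ 0.01   0.007 -0.003]
0.01 326 [ 0.01  -0.015 -0.013] [ 0.02   0.017 -0.01 ]
0.02 7 [ 0.02  -0.002 -0.01 ] [ 0.021  0.004 -0.01 ]
```

Request:
send_rows(
  plan=[
    [[0.08,-0.01,0],[0,0,0]],
    [[0.18,-0.02,-0.01],[0,0,0]],
    [[0.26,-0.027,-0.02],[0,0,-0.004]],
    [[0.3,-0.027,-0.022],[0,0,-0.004]],
    [[0.3,-0.027,-0.022],[0,0,-0.004]],
  ],
)

```text
time_s: 4.05
tcp_pos: [0.5642, 0.0648, 0.1155]
eef_rot: [-90.4, 89.8, -7.0]
contact_force: [-2.8, 0.9, 6.0]
gripper_width: 0.0007
```

```bash
python3 s.py 0 -.018 .109
```

```text
t 4.05 tcp [0.5642 0.0648 0.1155] rack xy 0.0019 -0.0121 F [-2.8  0.9  6. ] q [ 26.4  17.3 -22.9   0.1 -49.7 -33. ] w 0.0007
[[0.003, -0.994, 0.114], [-0.0, 0.114, 0.994], [-1.0, -0.003, -0.0]]
shift [ 0.043  0.013 -0.039] turn [ 0.011 -0.     0.004]
```

Request:
send_rows(
  plan=[
    [[0.02,0,0],[0,0,0]],
    [[0.04,0,0],[0,0,0]],
    [[0.045,0,0],[0,0,0]],
    [[0.045,0,0],[0,0,0]],
    [[0.045,0,0],[0,0,0]],
  ],
)

```text
time_s: 4.55
tcp_pos: [0.5643, 0.0648, 0.1103]
eef_rot: [-88.8, 89.8, -5.3]
contact_force: [-4.2, 0.2, 8.1]
gripper_width: 0.0003
```

```bash
python3 s.py 0 -.06 .109
```

```text
t 4.55 tcp [0.5643 0.0648 0.1103] rack xy 0.002 -0.012 F [-4.2  0.2  8.1] q [ 26.4  17.6 -23.2   0.2 -49.  -33. ] w 0.0003
[[0.004, -0.994, 0.113], [-0.0, 0.113, 0.994], [-1.0, -0.004, 0.0]]
shift [ 0.009  0.016 -0.32 ] turn [0.011 0.    0.005]
```

Request:
send_rows(
  plan=[
    [[0.01,0,-0.04],[0,0,0]],
    [[0.01,0,-0.09],[0,0,0]],
    [[0.01,0,-0.15],[0.005,0,0]],
    [[0.01,0,-0.21],[0.01,0,0]],
    [[0.01,0,-0.27],[0.01,0,0]],
  ],
)

```text
time_s: 5.05
tcp_pos: [0.5601, 0.025, 0.1105]
eef_rot: [-76.0, 89.7, 7.1]
contact_force: [-4.7, 3.2, 8.5]
gripper_width: 0.0003
```

```bash
python3 s.py 0 -.12 .110;python3 -c "
from h import *
wlook('w3')"
```

```text
t 5.05 tcp [0.5601 0.025  0.1105] rack xy 0.0027 -0.052 F [-4.7  3.2  8.5] q [ 22.6  16.9 -24.2   0.1 -48.5 -29.6] w 0.0003
[[0.006, -0.993, 0.12], [0.001, 0.12, 0.993], [-1.0, -0.005, 0.001]]
shift [ 0.002  0.019 -0.453] turn [0.002 0.002 0.007]
red 34 p3 [ 0.0026 -0.0527  0.0896] med [ 0.0027 -0.0473  0.0908] p97 [ 0.0031 -0.0167  0.0925]
post 1517 p3 [-0.0163 -0.1917  0.0833] med [-0.0009 -0.1859  0.0845] p97 [ 0.0145 -0.1812  0.0858]
heel 4032 p3 [-0.0255 -0.0835  0.1247] med [ 0.0011 -0.0804  0.129 ] p97 [ 0.0243 -0.0515  0.1362]
```

Request:
send_rows(
  plan=[
    [[0.01,0,-0.07],[0,0,0]],
    [[0.01,0.003,-0.16],[0,0,0]],
    [[0.01,0.006,-0.26],[0,0,0]],
    [[0.01,0.01,-0.36],[0,0,0]],
    [[0.01,0.01,-0.45],[0,0,0.004]],
  ],
)

```text
time_s: 5.6
tcp_pos: [0.5524, -0.0427, 0.1113]
eef_rot: [-71.9, 89.6, 11.3]
contact_force: [0.5, 3.4, 7.1]
gripper_width: 0.0003
```

```bash
python3 s.py 0 -.15 .110;python3 -c "
from h import *
p,D=wlook('w4')"
```

```text
t 5.6 tcp [ 0.5524 -0.0427  0.1113] rack xy 0.0033 -0.1202 F [0.5 3.4 7.1] q [ 15.9  16.3 -25.    0.  -48.3 -22.7] w 0.0003
[[0.007, -0.993, 0.119], [0.001, 0.119, 0.993], [-1.0, -0.007, 0.002]]
shift [ 0.008  0.022 -0.199] turn [0.003 0.003 0.009]
red 29 p3 [ 0.0032 -0.1206  0.091 ] med [ 0.0033 -0.1167  0.0917] p97 [ 0.0038 -0.0886  0.0926]
post 3755 p3 [-0.0172 -0.2023  0.0832] med [-0.0008 -0.1916  0.0845] p97 [ 0.0156 -0.1806  0.0858]
heel 3496 p3 [-0.0255 -0.1503  0.1246] med [ 0.0016 -0.1477  0.1289] p97 [ 0.0242 -0.1305  0.1305]
```

View pics/w4.png

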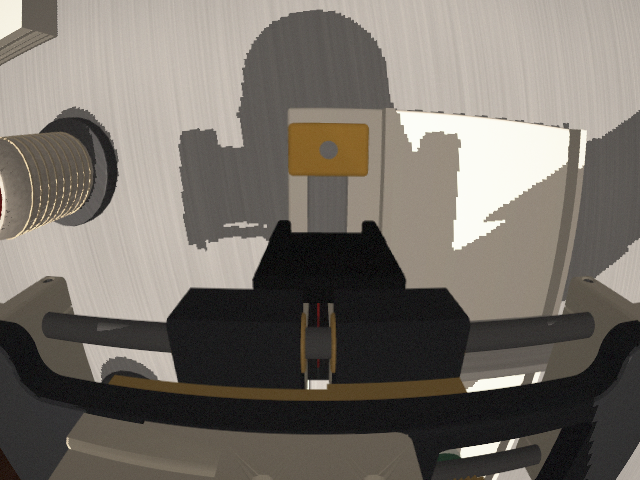

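The wrist view shows the carriage's home end near row 235 and the yellow post's near edge at row 175, with about 28 mm of bar between them. I'll continue slowly.

Request:
send_rows(
  plan=[
    [[0.015,0,-0.05],[0,0,0]],
    [[0.015,0.005,-0.1],[0,0,0]],
    [[0.015,0.01,-0.14],[0,0,0]],
    [[0.015,0.01,-0.18],[0,0,0.004]],
    [[0.015,0.01,-0.2],[0,0,0.004]],
  ],
)

```text
time_s: 6.15
tcp_pos: [0.5494, -0.0736, 0.1114]
eef_rot: [-71.5, 89.5, 11.7]
contact_force: [0.2, 4.9, 7.2]
gripper_width: 0.0009
```

```bash
python3 s.py 0 -.165 .110;python3 -c "
from h import *
p,D=wlook('w5')"
```

```text
t 6.15 tcp [ 0.5494 -0.0736  0.1114] rack xy 0.0041 -0.1512 F [0.2 4.9 7.2] q [ 12.6  16.3 -25.    0.  -48.2 -19.5] w 0.0009
[[0.009, -0.993, 0.119], [0.002, 0.119, 0.993], [-1.0, -0.009, 0.003]]
shift [ 0.009  0.028 -0.092] turn [0.004 0.004 0.011]
red 45 p3 [ 0.0035 -0.1611  0.0906] med [ 0.0041 -0.1438  0.0919] p97 [ 0.0046 -0.1142  0.1184]
post 4562 p3 [-0.0171 -0.2034  0.028 ] med [-0.0007 -0.1961  0.0842] p97 [ 0.0155 -0.1809  0.0856]
heel 2836 p3 [-0.0252 -0.1794  0.1245] med [ 0.0024 -0.1774  0.1287] p97 [ 0.0237 -0.1615  0.1305]
```

Request:
send_rows(
  plan=[
    [[0.015,0,-0.01],[0,0,0]],
    [[0.015,0,-0.025],[0,0,0]],
    [[0.015,0,-0.04],[0,0,0]],
    [[0.015,0,-0.05],[0,0,0]],
    [[0.015,0,-0.05],[0,0,0]],
  ],
)

```text
time_s: 6.7
tcp_pos: [0.5507, -0.0782, 0.1112]
eef_rot: [-61.5, 89.1, 21.7]
contact_force: [-3.1, 18.0, 9.8]
gripper_width: 0.0005
```

```bash
python3 s.py 0 -.165 .110;python3 -c "
from h import *
p,D=wlook('w6')"
```

```text
t 6.7 tcp [ 0.5507 -0.0782  0.1112] rack xy 0.0059 -0.1557 F [-3.1 18.   9.8] q [ 12.   16.3 -24.9  -0.2 -47.9 -18.7] w 0.0005
[[0.014, -0.993, 0.119], [0.006, 0.119, 0.993], [-1.0, -0.014, 0.007]]
shift [ 0.007  0.039 -0.062] turn [0.004 0.009 0.017]
red 30 p3 [ 0.0058 -0.1472  0.0905] med [ 0.0059 -0.1223  0.0912] p97 [ 0.0064 -0.1135  0.0921]
post 4746 p3 [-0.017  -0.2035  0.0257] med [-0.0006 -0.1968  0.0842] p97 [ 0.0154 -0.1809  0.0856]
heel 1418 p3 [-0.0184 -0.1796  0.1242] med [ 0.0052 -0.1762  0.1288] p97 [ 0.02   -0.1658  0.1307]
```

18 N against a hard stop, with the button still pressed (9.8 N, face at 91 mm) and the carriage face at the post. I lift straight up with slight residual push.

Request:
send_rows(
  plan=[
    [[-0.02,0,-0.015],[0,0,0]],
    [[-0.06,0,-0.01],[0,0,0]],
    [[-0.12,0,-0.003],[0,0,0]],
    [[-0.2,0,0],[0,0,0]],
    [[-0.3,0,0.01],[0,0,0]],
  ],
)

```text
time_s: 7.25
tcp_pos: [0.55, -0.0772, 0.1572]
eef_rot: [-62.8, 89.1, 20.4]
contact_force: [-0.2, 0.4, 0.2]
gripper_width: 0.0009
```

```bash
python3 s.py 0 -.13 .25;python3 -c "
from h import *
p,D=wlook('w7')"
```

```text
t 7.25 tcp [ 0.55   -0.0772  0.1572] rack xy 0.0051 -0.1547 F [-0.2  0.4  0.2] q [ 12.1  13.3 -22.   -0.2 -53.9 -18.8] w 0.0009
[[0.014, -0.993, 0.118], [0.005, 0.119, 0.993], [-1.0, -0.013, 0.007]]
shift [-0.618  0.025  0.169] turn [0.004 0.009 0.017]
red 1185 p3 [-0.0216 -0.157   0.1002] med [ 1.000e-04 -1.524e-01  1.015e-01] p97 [ 0.0194 -0.1357  0.1027]
post 2817 p3 [-0.0171 -0.2034  0.0292] med [-0.0007 -0.196   0.0842] p97 [ 0.0155 -0.181   0.0857]
heel 2814 p3 [-0.0261 -0.1795  0.1253] med [-0.0007 -0.1749  0.1292] p97 [ 0.0243 -0.1685  0.1306]
```

View pics/w7.png

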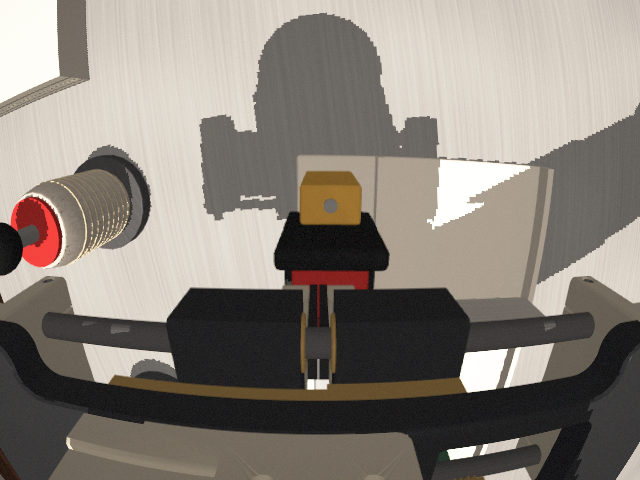

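The button is up (102 mm), and the lip's back lies against the post's near edge (rows ~215). Now I move clear.

Request:
send_rows(
  plan=[
    [[-0.15,0,0],[0,0,0]],
    [[-0.4,0,0],[0,0,0]],
    [[-0.7,0.1,0],[0,0,0]],
    [[-0.9,0.3,0],[0,0,0]],
    [[-1.0,0.5,0],[0,0,0]],
  ],
)

```text
time_s: 7.8
tcp_pos: [0.4746, -0.0695, 0.3125]
eef_rot: [-70.8, 88.7, 12.5]
contact_force: [0.4, 0.3, -0.4]
gripper_width: 0.0007
```

Run:
```python
from h import *
s=r.get_state(); print(s['time_s'],s['tcp_pos'],s['contact_force'],s['qd'].round(2))
old=dict(np.load('pics/scene0.npz'))
p=r.capture('scene'); save(p,'s9.png'); q=r.capture('top'); save(q,'t9.png')
C=cloud(p); c=p['color'].astype(int)
D=np.stack([(C-B0)@rx,(C-B0)@ry,C[...,2]],-1)
m=(c[...,0]>90)&(c[...,1]<70)&(c[...,2]<70)&(abs(D[...,0])<.04)&(D[...,2]>.08)&(D[...,2]<.11)&(D[...,1]<0); 
print('red',m.sum(),np.median(D[m],0).round(4) if m.any() else '')
for n in('jar0_mid','sauce_mid','spool_a_mid'):
    for f in r.trace(p,n)[:3]: print(n,round(f['score'],2),np.round(f['uv']),np.median(C[f['mask']],0).round(3))
a=cv2.imread('pics/scene0.png')[150:390,100:500];b=cv2.imread('pics/s9.png')[150:390,100:500]
cv2.imwrite('pics/v9.png',np.vstack([cv2.resize(x,(500,300)) for x in(a,b)]))
```

```text
7.8 [ 0.47463118 -0.06947403  0.31245754] [ 0.41785933  0.27763374 -0.4348165 ] [ 14.24 -35.35 -20.28  -0.62 -16.57 -14.16]
red 258 [-0.0046 -0.147   0.1003]
jar0_mid 0.76 [387. 234.] [0.53  0.255 0.08 ]
sauce_mid 0.79 [153. 248.] [ 0.563 -0.497  0.098]
sauce_mid 0.68 [170. 227.] [ 0.451 -0.478  0.071]
sauce_mid 0.67 [185. 251.] [ 0.582 -0.379  0.121]
spool_a_mid 0.92 [270. 300.] [ 0.754 -0.123  0.071]
```

View pics/v9.png

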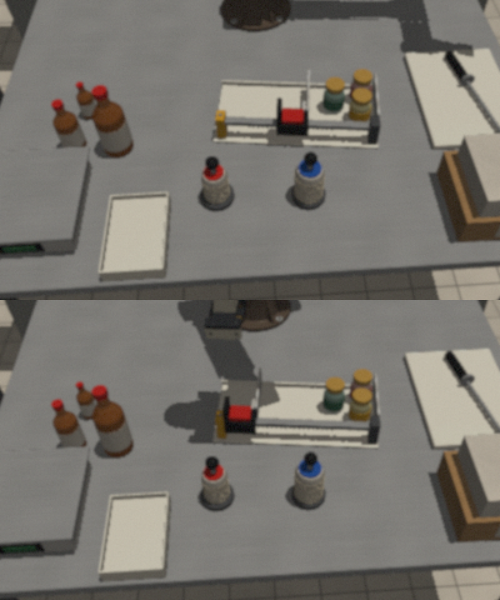

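The before and after views show the carriage against the yellow post with the button up. Jars, spools, bottles and steel are unmoved. I let the arm settle, then hand in.

Request:
send_rows(
  plan=[
    [[0,0,0],[0,0,0]],
    [[0,0,0],[0,0,0]],
    [[0,0,0],[0,0,0]],
    [[0,0,0],[0,0,0]],
    [[0,0,0],[0,0,0]],
  ],
)

```text
time_s: 8.55
tcp_pos: [0.4746, -0.0693, 0.3091]
eef_rot: [-68.1, 88.9, 15.1]
contact_force: [-0.2, -0.1, -0.8]
gripper_width: 0.0003
```

Run:
```python
from h import *
wlook('w10'); s=r.get_state(); print(s['qd'].round(2),s['contact_force'].round(1)); print(r.close_job())
```

```text
red 2201 p3 [-0.0219 -0.161   0.0955] med [-0.0015 -0.1374  0.1016] p97 [ 0.0199 -0.1132  0.103 ]
post 658 p3 [-0.017  -0.202   0.0831] med [-0.0016 -0.192   0.0846] p97 [ 0.0152 -0.181   0.086 ]
heel 785 p3 [-0.0277 -0.1792  0.1258] med [-0.0021 -0.1744  0.1292] p97 [ 0.0241 -0.1687  0.1308]
[ 0.15 -0.22  0.02 -0.09 -0.01  0.  ] [-0.5  0.4  0. ]
the job is handed in; nothing more can be done
None
```

The stop is fully home against the yellow post, the button has sprung up again, and the job was handed in at about 8.6 s. I pressed the red button with the closed fingertips (about 8–10 N, roughly 11 mm down) and kept it pressed while sliding the carriage about 136 mm. I then lifted straight off and moved clear.

**Last checks:**
- **Stop:** a further push met about 18 N, with the button still down and no more travel. The wrist camera puts the carriage's end within about 1–2 mm of the post's near face, which is within its accuracy.
- **Button:** its face is back at 102 mm.
- **Arm:** at rest, with no contact force.
- **Surroundings:** in the before and after pictures the jars, spools, bottles and steel look unmoved. I measured only one jar, one spool and the bottles, and they agreed within about 3 mm.

**Disagreement:** the scene camera put the button's centre about 10 mm nearer the post than the wrist camera did (-147 mm against -137 mm). I went with the wrist camera, as the hard stop and its lip position agree with it.

Until the carriage met the post it was moved mainly by the fingertips' friction on the button. They came up against the lip only for the final push.

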